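# Pass a specimen bottle through the hand-operated hatch

## Task

Take the small white bottle from the steel tray and stand it upright on the open landing of the pass-through, between the pusher plate and the clear hood, and let go of it. Then twist the black spring-return knob clockwise all the way to its stop, so that the pusher carries the bottle in under the hood, and let the knob go so that it springs fully home and the bottle is left standing inside. Work the pusher and the bottle's passage only with the knob, never by hand, and leave the large bottle, the pot and the stamp where they are.

Things in the scene. Friction and masses are not known exactly. Their poses are not given: they have to be found in the camera images.
- small_bottle: The bottle to pass through: white plastic, upright, diameter 40 mm and straight-sided up to 45 mm, then narrowing to a white cap of 30 mm diameter; 76 mm tall, the smallest bottle on the tray, about 90 g. Origin: centre of its underside; z up.
- small_bottle_mid (a point): Centre of the small bottle, 38 mm above its underside; z up along the bottle.
- tray: Fixed flat steel tray, 250 x 290 mm, floor 3 mm above the bench, rim 14 mm high. Origin: centre of its underside. The small bottle, the large bottle and the pot stand on it, their centres over 110 mm apart; which stands where varies.
- unit: The fixed pass-through. Origin: on the bench under the open landing; x points from the pusher to the hood (the way the bottle travels), y to the left of that, z up. Steel floor 6 mm above the bench. Behind the pusher stands a grey block 40 mm high at x = -65 to -47 mm. The grey knob box, 28 mm high, is centred at x = -20, y = -125 mm, outside the rails.
- landing (a point): Middle of the open landing, on the floor's surface (unit x = 5, y = 0, z = 6 mm): the bottle's underside centre goes here, within about 12 mm along x and 8 mm along y. Axes as the unit's. Two low side rails, 60 mm apart inside and 10 mm tall above the floor, run along it and on under the hood.
- hood_mouth (a point): Middle of the hood's open mouth, on the floor (unit x = 45, y = 0, z = 6 mm); axes as the unit's. The clear plastic hood runs from here 124 mm along x, is 104 mm wide, its roof's underside 90 mm and top 94 mm above the bench; closed but for the mouth, which faces the landing. The pushed bottle ends with its centre about 47 mm inside the mouth.
- pusher: Upright aluminium plate, 44 mm wide, reaching 43 mm above the bench, that slides along the unit's x with a thin rod behind it. Origin at the foot of its front face, at unit x = -36 mm when home. It is geared to the knob: 90 mm of travel per rad, 108 mm at the knob's stop, and it goes back when the knob springs back.
- knob (a joint): Angle of the knob in rad: 0 at home, grows clockwise seen from above, stop at 1.2. A spring pulls it home: about 0.04 N m at home and 0.11 N m at the stop; let go, it returns in about 1 s.
- knob_grip (a point): On the knob's vertical axis, at the middle of its grip height, 53 mm above the bench. The knob is a black bar, 56 mm long (along this point's x), 14 mm thick (along y), standing from 36 to 66 mm above the bench on a round skirt of 52 mm diameter whose top is 36 mm above the bench. The point turns with the knob; at home its x is along the unit's x.
- large_bottle_mid (a point): Bystander: centre of the larger white bottle, diameter 54 mm, 100 mm tall (50 mm above its underside). Leave alone.
- pot_mid (a point): Bystander: centre of the squat amber pot with a wide lid, diameter 62 mm, 52 mm tall. Leave alone.
- stamp: Bystander: black hand stamp, 28 x 44 x 60 mm, standing on the bench beyond the hatch. Origin: centre of its underside. Leave alone.

How it is judged:
By the outcome, as a careful person would: the job done as asked, in the order asked, and still so for the second after the job is handed in, with the robot touching nothing.
It also fails if it takes over 64 s, if anything falls off the work surface, if the arm or the gripper's body presses on something with over 40 N, if the wrist force passes 120 N, or if a joint passes its speed limit or range.

## Robot

A 7-joint arm with a two-finger parallel gripper is mounted at the origin on the work surface. World frame = base frame: x ahead of the robot, y to its left, z up, the work surface at z = 0. Lengths are in m, angles in rad, forces in N, time in s.
With the tool pointing down it reaches from about 0.425 to 1.025 m from the base axis. Payload 9.4 kg.
Tool frame: the origin (TCP) lies midway between the tips of the shut fingers; the grasp point (between the pads) lies arm.grip_point_offset behind it (arm.grip_point_offset is the distance from the TCP to the grasp point, in m); z points along the fingers, y is the line along which they close (so a half turn about z gives the same grasp; the last joint's range is limited). The gripper opens to 93 mm and grips with 3 to 60 N. Pads are 15 mm wide; open, the fingers measure 128 mm over their backs; the gripper's body (75 mm by 188 mm) begins 65 mm behind the grasp point.
Start: joints at [1.099, 0.599, -0.003, 1.599, 0.002, 0.943, -0.08], TCP at [0.279, -0.669, 0.219] pointing down, gripper open.
Joint ranges: [-2.57, 2.57], [-0.35, 1.97], [-1.29, 1.29], [0.11, 2.56], [-1.05, 4.19], [0.11, 1.86], [-2.63, 2.63]. Speed limits (rad/s): [2.22, 2.22, 3.01, 3.01, 3.14, 3.14, 3.14].

## Interface

Orientations are given as [roll, pitch, yaw] about the fixed x, y, z axes, in that order (R = Rz(yaw) Ry(pitch) Rx(roll)).
In Python, from station import arm gives the robot as it stands.
- The arm moves only by the tool drive_tool, never from a script. Its arguments are lists of equal length, an entry for each row: "angular": the turn, a rotation vector about the tool's x, y, z in rad, a list of three; "slide": the shift along the tool's x, y, z in mm, a list of three; "grip": the opening, from 0 (shut) to 1 (fully open). A call has 1 to 12 rows; each row is the pose to reach, as a shift and turn from the pose commanded when the call began, along the tool's axes at that moment; what a row does not reach only later rows make up. A row lasts 1/8 s, in which the tool goes at most 62.5 mm and 10.7 degrees, less where a joint would pass 70% of its speed; a pose out of reach is approached as far as the arm can. A call with a gripper value outside its range is refused whole. The fingers move at their own pace and stop on an object; "newtons" is the grip in N (left out, the last holds). Time passes only in rows, so rows that repeat a pose let the fingers close. It gives the time, the measured TCP pose, the force, the opening and the grip force at its end, in the units of the state.
- arm.get_obs(): the state, without advancing time (a new reading comes with each control period).
- arm.camera(name): name is "side" or "top"; returns a dict with "frame" (400x640x3 uint8, red, green, blue), "intrinsics" (3x3 intrinsics, pixels), "k1" (the pictures are not rectified: a ray, as slopes to the right and down, at radius r is drawn at 1 + k1 r^2 times it, then the intrinsics apply), "R" (3x3) and "t" (3): a world point X has camera coordinates R X + t. Camera axes: x right, y down, z forward; pixel columns grow to the right and rows downward; lengths in m; the calibration is good to about 2 mm. A picture is of the moment at which its call begins. There is no depth.
- arm.finish_job(): hands the job in; it is judged then, once.
Trained networks look in a picture, given as the dict that the camera call returned (one of the last four; its "shot" number tells which), for a name from the list of things; names that differ only in an ending like _2 or _b are one class to them, and where a whole thing is asked for, a point or a joint stands for the part that bears it (a point fixed in the world has none). Each returns a list of dicts, best first, with "conf" (0 to 1); they miss things now and then, are a little off and sometimes report something else, mostly with a low value. They report only what shows in the picture. A call takes as long as a camera call.
- arm.regions_of(picture, query): "mask" (400x640 bool, what is visible of it) and "box" ([left, top, right, bottom] in pixels, round what is visible of it).
- arm.tip_of(picture, query): "point" ([column, row] in pixels: a listed point, or the origin of a listed thing).
The state is a dict: "time": time; "q": joint angles; "dq": joint speeds; "effort": joint torques, N m; "tool_pos": TCP position; "tcp_rot": TCP orientation; "force": force on the tool from outside, world axes, zero at the start; "wrist_torque": the same for the moment, N m; "opening": finger opening in m; "grasp_force": force on a finger pad.
Only numpy, scipy, OpenCV 4.12 (cv2) and the standard library are available. Lean on these libraries where they do the work, as an engineer would, in place of code of your own. Each camera call takes 0.05 s, during which the arm holds its last target. There are 200 camera calls.

## Working session

There is one attempt and no reset: what is moved stays moved. The work goes in short steps, Python scripts to look and compute and a tool call to move; the robot and the scene stay as the last step left them, time stands still between calls to the robot, and variables do not carry over. Pictures are saved under pics/ and viewed, at most 10 in all, crops included, and the job is handed in when it is done.

Besides the shell and the picture viewer there is one more tool, called after "Call:" as a command line: name --argument value ..., lists and objects as JSON in quotes. drive_tool: Moves the arm, as the interface text tells. Its arguments: {"type":"object","properties":{"angular":{"type":"array"},"slide":{"type":"array"},"grip":{"type":"array"},"newtons":{"type":"number"}},"required":["angular","slide","grip"]}

```bash
mkdir -p pics; cat > h.py <<'E'
import numpy as np, cv2
from station import arm
from scipy.optimize import least_squares
from scipy.spatial.transform import Rotation as Ro
def ray(p,px):
    K=np.array(p["intrinsics"]);k=p["k1"]
    d=np.array([(px[0]-K[0,2])/K[0,0],(px[1]-K[1,2])/K[1,1]])
    s=d.copy()
    for _ in range(20): s=d/(1+k*(s@s))
    R=np.array(p["R"]);t=np.array(p["t"])
    return -R.T@t, R.T@np.array([s[0],s[1],1])
def atz(p,px,z):
    o,d=ray(p,px); return o+d*(z-o[2])/d[2]
def tri(a,pa,b,pb):
    o1,d1=ray(a,pa);o2,d2=ray(b,pb)
    s=np.linalg.lstsq(np.c_[d1,-d2],o2-o1,rcond=None)[0]
    x,y=o1+s[0]*d1,o2+s[1]*d2
    return (x+y)/2,np.linalg.norm(x-y)
def proj(p,X):
    c=np.array(p["R"])@X+np.array(p["t"]);s=c[:2]/c[2];s=s*(1+p["k1"]*(s@s))
    K=np.array(p["intrinsics"]);return np.array([K[0,0]*s[0]+K[0,2],K[1,1]*s[1]+K[1,2]])
def save(p,n): cv2.imwrite("pics/"+n,p["frame"][:,:,::-1])
E
python3 - <<'E'
from h import *
np.set_printoptions(precision=4,suppress=True)
T=arm.camera("top");S=arm.camera("side")
save(T,"t0.png");save(S,"s0.png")
print(arm.grip_point_offset,arm.get_obs())
Z={"small_bottle":.003,"small_bottle_mid":.041,"tray":0,"unit":0,"landing":.006,"hood_mouth":.006,"pusher":.006,"knob_grip":.053,"large_bottle_mid":.053,"pot_mid":.029,"stamp":0}
for n,z in Z.items():
    a=arm.tip_of(T,n);b=arm.tip_of(S,n)
    print(n,[(np.round(x["point"]),round(x["conf"],2)) for x in a[:2]],[(np.round(x["point"]),round(x["conf"],2)) for x in b[:2]])
    if a: print("  top",atz(T,a[0]["point"],z))
    if b: print("  side",atz(S,b[0]["point"],z))
    if a and b: print("  tri",*tri(T,a[0]["point"],S,b[0]["point"]))
E
```

```text
0.0188 {'time': 0.1, 'q': array([ 1.0993,  0.6001, -0.0025,  1.6   ,  0.0018,  0.9429, -0.0798]), 'dq': array([ 0.0024, -0.0021, -0.    , -0.0041, -0.0007, -0.0001, -0.0002]), 'effort': array([  0.0057, -76.6557,   1.5024, -25.2939,  -0.0523,   0.0136,
         0.    ]), 'tool_pos': array([ 0.2787, -0.6689,  0.2178]), 'tcp_rot': array([-3.1402,  0.0001,  0.3948]), 'force': array([-0.7569, -0.382 ,  0.2187]), 'wrist_torque': array([0.0233, 0.0114, 0.0067]), 'grasp_force': 0.0, 'opening': 0.09298691315414923}
small_bottle [(array([240., 216.]), 0.68)] [(array([314., 270.]), 0.73), (array([410., 176.]), 0.26)]
  top [0.5902 0.2499 0.003 ]
  side [0.5869 0.241  0.003 ]
  tri [0.5872 0.2476 0.0094] 0.005383752859699734
small_bottle_mid [(array([236., 214.]), 0.85)] [(array([310., 259.]), 0.68)]
  top [0.5924 0.2499 0.041 ]
  side [0.5914 0.2531 0.041 ]
  tri [0.5925 0.2505 0.0384] 0.00016497510649477715
tray [(array([240., 238.]), 0.78)] [(array([341., 278.]), 0.71), (array([310., 261.]), 0.58)]
  top [0.5391 0.2467 0.    ]
  side [0.5315 0.2432 0.    ]
  tri [0.5351 0.2454 0.0015] 0.0082
[... 843 characters left out ...]
0.273   0.053 ]
  side [ 0.4772 -0.2779  0.053 ]
  tri [ 0.4795 -0.273   0.0551] 0.005885690497551893
large_bottle_mid [(array([262., 269.]), 0.57)] [(array([384., 248.]), 0.96), (array([384., 168.]), 0.27)]
  top [0.4696 0.1823 0.053 ]
  side [0.461  0.1914 0.053 ]
  tri [0.4659 0.1831 0.045 ] 0.006646481374688281
pot_mid [(array([206., 258.]), 0.57), (array([238., 214.]), 0.55)] [(array([355., 305.]), 0.58)]
  top [0.4884 0.3191 0.029 ]
  side [0.48   0.3289 0.029 ]
  tri [0.4851 0.3214 0.0197] 0.006074124057463024
stamp [(array([332., 142.]), 0.5)] [(array([268., 197.]), 0.85)]
  top [0.7813 0.0312 0.    ]
  side [0.7793 0.0363 0.    ]
  tri [ 0.7821  0.0313 -0.004 ] 0.0003315971204682744
```

View pics/t0.png

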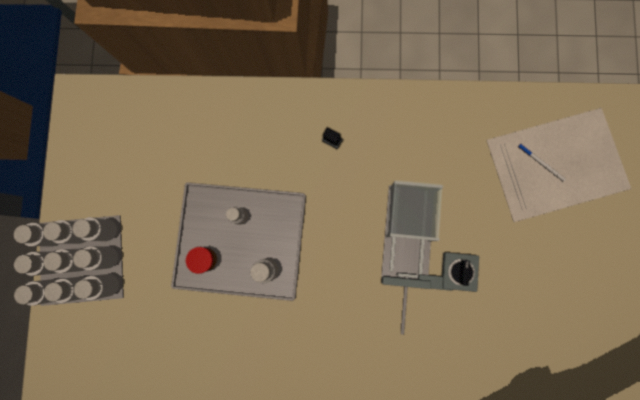

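View pics/s0.png

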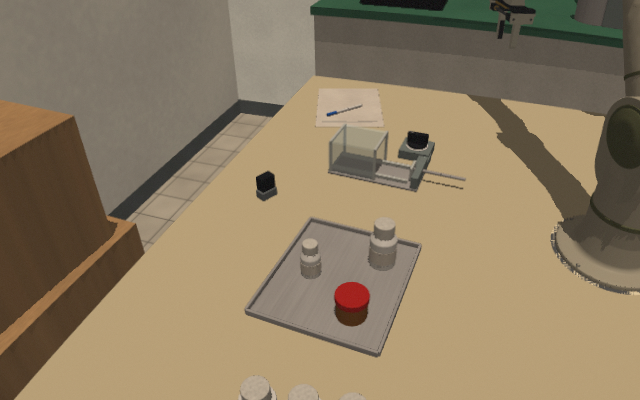

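The top view shows the small bottle at (236,214), the pot at (200,260) and the large bottle at (262,270). The hood is around (415,210), the pusher is near (405,276) and the knob is at (461,271). Next I'll fit the unit's pose and overlay the model as a check.

```bash
cat > fit.py <<'E'
from h import *
np.set_printoptions(precision=4,suppress=True)
P={"unit":(0,0,0),"landing":(.005,0,.006),"hood_mouth":(.045,0,.006),"pusher":(-.036,0,.006),"knob_grip":(-.02,-.125,.053)}
M=[]
T=arm.camera("top");S=arm.camera("side")
for c in (T,S):
  for n,v in P.items():
    r=arm.tip_of(c,n)
    if r: M.append((c,np.array(v),np.array(r[0]["point"])))
def W(u,v): return Ro.from_euler("z",u[2]).apply(v)+[u[0],u[1],0]
f=lambda u: np.concatenate([proj(c,W(u,v))-m for c,v,m in M])
s=least_squares(f,[.51,-.155,0],loss="soft_l1"); print("unit",s.x,np.round(s.fun,1))
np.save("u.npy",s.x)
def box(x0,x1,y0,y1,z0,z1):
  return [np.array([x,y,z]) for x in(x0,x1) for y in(y0,y1) for z in(z0,z1)]
for c,n,(x,y,w,h) in((T,"top",(370,170,120,120)),(S,"side",(310,110,160,90))):
  k=5;im=cv2.resize(c["frame"][y:y+h,x:x+w,::-1].copy(),None,fx=k,fy=k,interpolation=cv2.INTER_CUBIC)
  for b,col in ((box(.045,.169,-.052,.052,0,.094),(0,0,255)),(box(-.065,-.047,-.05,.05,0,.04),(0,255,0)),(box(-.048,.008,-.132,-.118,.036,.066),(255,0,0)),(box(-.038,-.036,-.022,.022,.006,.043),(0,255,255))):
    q=[((proj(c,W(s.x,v))-[x,y]+.5)*k).astype(int) for v in b]
    for i in range(8):
      for j in(1,2,4):
        if not i&j: cv2.line(im,tuple(map(int,q[i])),tuple(map(int,q[i|j])),col,1)
  cv2.imwrite(f"pics/{n}_ov.png",im)
E
python3 fit.py
```

```text
unit [ 0.5029 -0.1511 -0.0851] [-1.2 -1.5  0.2 -0.9 -1.4 -3.3  0.3  1.1  3.7  2.9  0.5  3.4  1.4 -1.6
 -1.8 -0.2  1.2 -1.  -0.5  3. ]
```

View pics/top_ov.png

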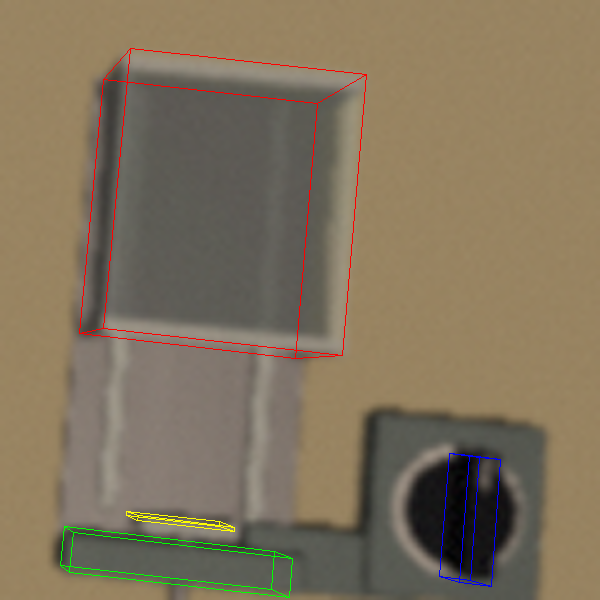

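View pics/side_ov.png

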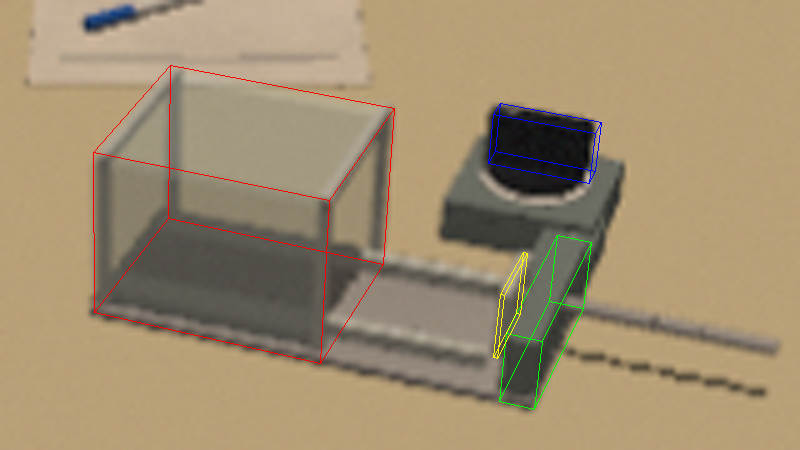

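The overlay fits the hood, rails and block well, and the knob is off by a few mm. I'll refine the rails and knob from the picture, then work out the first move.

```bash
cat >> h.py <<'E'
def go(x,y,z,yaw):
    o=arm.get_obs();R=Ro.from_euler("xyz",o["tcp_rot"])
    G=Ro.from_euler("xyz",[np.pi,0,yaw])
    print("t",o["time"],"slide",np.round(1e3*R.inv().apply(np.array([x,y,z])-o["tool_pos"]),1),"ang",np.round((R.inv()*G).as_rotvec(),3),"at",o["tool_pos"],o["tcp_rot"])
E
python3 - <<'E'
from h import *
np.set_printoptions(precision=4,suppress=True)
u=np.load("u.npy");T=arm.camera("top")
def U(cx,cy,z): 
    w=atz(T,[370+cx/5-.5,170+cy/5-.5],z); return w,Ro.from_euler("z",-u[2]).apply(w-[u[0],u[1],0])
for a in((121,350,.016),(263,355,.016),(108,500,.016),(255,515,.016),(456,507,.036),(75,340,.006),(60,525,.006)): print(U(*a))
go(.592,.250,.20,np.pi-.085)
E
```

```text
(array([ 0.5446, -0.1211,  0.016 ]), array([0.039 , 0.0334, 0.016 ]))
(array([ 0.544, -0.188,  0.016]), array([ 0.0441, -0.0333,  0.016 ]))
(array([ 0.4744, -0.1158,  0.016 ]), array([-0.0314,  0.0327,  0.016 ]))
(array([ 0.4694, -0.1845,  0.016 ]), array([-0.0306, -0.0361,  0.016 ]))
(array([ 0.4767, -0.2722,  0.036 ]), array([-0.0158, -0.1229,  0.036 ]))
(array([ 0.549 , -0.1005,  0.006 ]), array([0.0416, 0.0543, 0.006 ]))
(array([ 0.4615, -0.0946,  0.006 ]), array([-0.046 ,  0.0527,  0.006 ]))
t 1.85 slide [ 642.6 -728.1   18.6] ang [-0.     0.    -2.662] at [ 0.2788 -0.6693  0.2186] [3.1415 0.     0.3948]
```

Call:
drive_tool --angular '[[0,0,-0.16],[0,0,-0.33],[0,0,-0.5],[0,0,-0.66],[0,0,-0.83],[0,0,-1.0],[0,0,-1.16],[0,0,-1.33],[0,0,-1.5],[0,0,-1.66],[0,0,-1.83],[0,0,-2.0]]' --slide '[[40,-46,0],[80,-91,0],[120,-137,0],[160,-182,0],[201,-228,0],[241,-273,0],[281,-319,0],[321,-364,0],[361,-410,0],[402,-455,0],[442,-501,0],[482,-546,0]]' --grip '[1,1,1,1,1,1,1,1,1,1,1,1]'

```text
time: 3.35
tool_pos: [0.5144, 0.0219, 0.219]
tcp_rot: [3.141, 0.001, 2.4]
force: [1.0, -0.6, 0.2]
opening: 0.0929
grasp_force: 0.0
```

```bash
python3 -c "
from h import *
go(.592,.250,.20,np.pi-.085)"
```

```text
t 3.35 slide [ 96.8 220.6  19. ] ang [ 0.     0.001 -0.657] at [0.51436538 0.02193097 0.21896029] [3.14119866e+00 8.66461737e-04 2.39996746e+00]
```

Call:
drive_tool --angular '[[0,0,-0.16],[0,0,-0.32],[0,0,-0.48],[0,0,-0.6],[0,0,-0.657],[0,0,-0.657],[0,0,-0.657]]' --slide '[[20,45,0],[40,90,5],[60,135,10],[80,180,15],[96,218,19],[96,218,19],[96,218,19]]' --grip '[1,1,1,1,1,1,1]'

```text
time: 4.22
tool_pos: [0.5912, 0.2445, 0.1993]
tcp_rot: [-3.141, -0.0, 3.051]
force: [0.3, -1.1, 0.3]
opening: 0.0935
grasp_force: 0.0
```

```bash
python3 -c "
from h import *
go(.592,.250,.021,np.pi-.085)"
```

```text
t 4.225 slide [ -0.4   5.7 178.3] ang [-0.001 -0.    -0.006] at [0.59115456 0.24451023 0.19929087] [-3.14050962e+00 -4.89064251e-04  3.05098989e+00]
```

Call:
drive_tool --angular '[[0,0,0],[0,0,0],[0,0,0],[0,0,0],[0,0,0],[0,0,0],[0,0,0]]' --slide '[[-1,6,40],[-1,6,80],[-1,6,115],[-1,6,145],[-1,6,165],[-1,6,177],[-1,6,177]]' --grip '[1,1,1,1,1,1,1]'

```text
time: 5.1
tool_pos: [0.5929, 0.2509, 0.0224]
tcp_rot: [-3.141, -0.0, 3.051]
force: [0.6, 0.6, 1.3]
opening: 0.0928
grasp_force: 0.0
```

Call:
drive_tool --angular '[[0,0,0],[0,0,0],[0,0,0],[0,0,0],[0,0,0],[0,0,0],[0,0,0],[0,0,0]]' --slide '[[0,0,0],[0,0,0],[0,0,0],[0,0,0],[0,0,0],[0,0,0],[0,0,0],[0,0,0]]' --grip '[0.3,0.3,0.3,0.3,0.3,0.3,0.3,0.3]' --newtons 12

```text
time: 6.1
tool_pos: [0.5929, 0.2511, 0.0226]
tcp_rot: [-3.141, -0.0, 3.052]
force: [0.4, -0.3, 0.7]
opening: 0.0399
grasp_force: 12.0
```

```bash
python3 -c "
from h import *
s=arm.camera('side');t=arm.camera('top')
a=cv2.resize(s['frame'][170:330,230:430],None,fx=3,fy=3);b=cv2.resize(t['frame'][160:320,160:300],(280,320))
im=np.zeros((480,800,3),np.uint8);im[:,:600]=a;im[:228,600:]=cv2.resize(b,(200,228));cv2.imwrite('pics/g.png',im[:,:,::-1])
o=arm.get_obs();print(o['opening'],o['grasp_force'],o['tool_pos'])"
```

```text
0.03985787292172516 12.000034038210288 [0.5928663  0.25112233 0.02259006]
```

View pics/g.png

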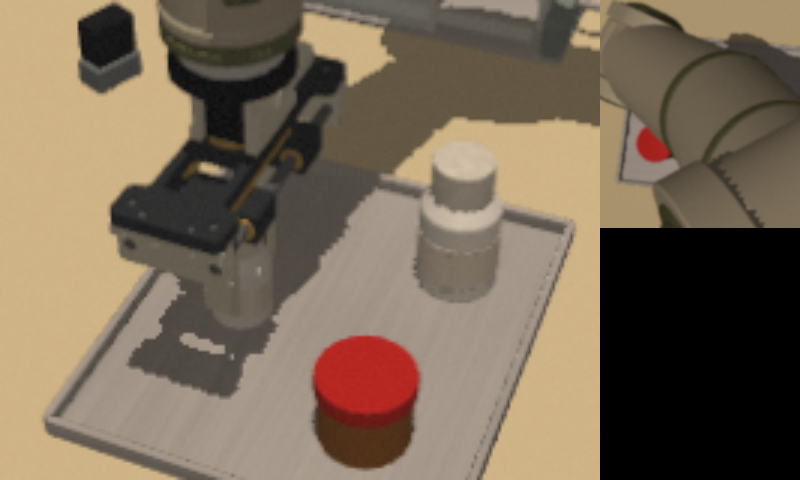

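The side view shows the small bottle held upright between the fingers (crop ~(240,290)). The opening is 39.9 mm, so the pads are on the full diameter. Now I'll lift and carry it.

Call:
drive_tool --angular '[[0,0,0],[0,0,0],[0,0,0],[0,0,0],[0,0,0]]' --slide '[[0,0,-25],[0,0,-65],[0,0,-110],[0,0,-140],[0,0,-150]]' --grip '[0.3,0.3,0.3,0.3,0.3]'

```text
time: 6.82
tool_pos: [0.5935, 0.2517, 0.1742]
tcp_rot: [3.14, 0.002, 3.052]
force: [0.1, 0.2, -2.4]
opening: 0.04
grasp_force: 12.0
```

```bash
python3 -c "
from h import *
go(.506,-.1513,.170,np.pi-.085)"
```

```text
t 6.825 slide [  50.9 -409.2    3.6] ang [ 0.001  0.002 -0.005] at [0.59345738 0.251695   0.17422617] [3.14026095e+00 2.12250767e-03 3.05166139e+00]
```

Call:
drive_tool --angular '[[0,0,0],[0,0,0],[0,0,0],[0,0,0],[0,0,0],[0,0,0],[0,0,0],[0,0,-0.005],[0,0,-0.005],[0,0,-0.005],[0,0,-0.005],[0,0,-0.005]]' --slide '[[3,-20,0],[8,-62,0],[14,-112,0],[20,-162,0],[26,-212,0],[33,-262,0],[39,-312,0],[45,-357,0],[49,-390,0],[51,-409,0],[51,-409,0],[51,-409,0]]' --grip '[0.3,0.3,0.3,0.3,0.3,0.3,0.3,0.3,0.3,0.3,0.3,0.3]'

```text
time: 8.32
tool_pos: [0.5056, -0.1502, 0.1725]
tcp_rot: [3.141, 0.0, 3.058]
force: [0.4, 0.5, -1.0]
opening: 0.0397
grasp_force: 12.0
```

```bash
python3 -c "
from h import *
go(.506,-.1513,.0275,np.pi-.085)
s=arm.camera('side');print(arm.get_obs()['opening'])
for n in('small_bottle','small_bottle_mid'):print(arm.tip_of(s,n)[:1])
o=arm.get_obs()['tool_pos'];print(proj(s,o-[0,0,.0196]),proj(s,o+[0,0,.0184]))"
```

```text
t 8.325 slide [ -0.5  -1.2 145. ] ang [0.001 0.    0.002] at [ 0.50563018 -0.15019214  0.17246857] [3.14070838e+00 6.66176215e-05 3.05822836e+00]
0.03982040203702935
[{'point': [398.9, 124.3], 'conf': 0.58}]
[{'point': [402.1, 110.4], 'conf': 0.71}]
[400.05594827 121.93069587] [401.22111766 107.43242058]
```

Call:
drive_tool --angular '[[0,0,0],[0,0,0],[0,0,0],[0,0,0],[0,0,0],[0,0,0],[0,0,0]]' --slide '[[0,-1,35],[0,-1,75],[0,-1,110],[0,-1,128],[0,-1,134],[0,-1,137],[0,-1,137]]' --grip '[0.3,0.3,0.3,0.3,0.3,0.3,0.3]'

```text
time: 9.35
tool_pos: [0.5058, -0.1524, 0.0362]
tcp_rot: [-3.141, 0.001, 3.057]
force: [0.4, -0.2, -0.4]
opening: 0.0403
grasp_force: 12.0
```

```bash
python3 -c "
from h import *
go(.506,-.1513,.0275,np.pi-.085)
print(arm.get_obs()['force'])
s=arm.camera('side');a=cv2.resize(s['frame'][90:210,310:470],(800,600),interpolation=cv2.INTER_CUBIC);cv2.imwrite('pics/p.png',a[:,:,::-1])
"
```

```text
t 9.35 slide [-0.1  1.2  8.7] ang [-0.     0.001  0.   ] at [ 0.50577713 -0.15243885  0.03616582] [-3.14140250e+00  8.96582484e-04  3.05703028e+00]
[ 0.39195106 -0.16262942 -0.40788881]
```

View pics/p.png

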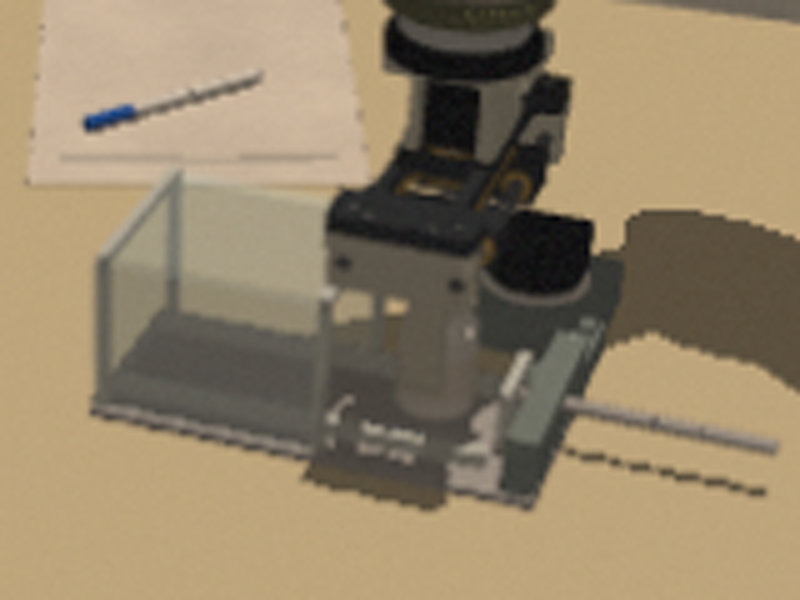

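The bottle hangs over the landing at crop (435,400), between the rails and clear of both the hood edge and the pusher. I'll lower it the last few mm.

Call:
drive_tool --angular '[[0,0,0],[0,0,0],[0,0,0],[0,0,0],[0,0,0]]' --slide '[[0,0,3],[0,0,6],[0,0,8],[0,0,9.5],[0,0,9.5]]' --grip '[0.3,0.3,0.3,0.3,0.3]'

```text
time: 10.02
tool_pos: [0.5053, -0.1525, 0.026]
tcp_rot: [-3.142, -0.0, 3.057]
force: [0.5, 0.4, -1.2]
opening: 0.0397
grasp_force: 12.0
```

Call:
drive_tool --angular '[[0,0,0],[0,0,0]]' --slide '[[0,0,0.7],[0,0,0.7]]' --grip '[0.3,0.3]'

```text
time: 10.28
tool_pos: [0.5054, -0.1525, 0.0255]
tcp_rot: [-3.142, 0.0, 3.057]
force: [-0.8, -0.6, 0.3]
opening: 0.0394
grasp_force: 12.0
```

Call:
drive_tool --angular '[[0,0,0],[0,0,0],[0,0,0],[0,0,0],[0,0,0],[0,0,0],[0,0,0],[0,0,0]]' --slide '[[0,0,0],[0,0,0],[0,0,0],[0,0,0],[0,0,0],[0,0,0],[0,0,0],[0,0,0]]' --grip '[0.48,0.52,0.57,0.62,0.7,0.8,0.9,0.95]'

```text
time: 11.28
tool_pos: [0.5053, -0.1525, 0.0254]
tcp_rot: [-3.142, -0.0, 3.057]
force: [0.0, 0.5, -0.8]
opening: 0.087
grasp_force: 0.0
```

Call:
drive_tool --angular '[[0,0,0],[0,0,0],[0,0,0],[0,0,0],[0,0,0],[0,0,0]]' --slide '[[0,0,-10],[0,0,-40],[0,0,-80],[0,0,-120],[0,0,-140],[0,0,-140]]' --grip '[0.95,0.95,0.95,0.95,0.95,0.95]'

```text
time: 12.02
tool_pos: [0.506, -0.1528, 0.1672]
tcp_rot: [-3.141, 0.003, 3.056]
force: [-0.8, 0.7, 0.6]
opening: 0.0884
grasp_force: 0.0
```

```bash
python3 -c "
from h import *
u=np.load('u.npy')
k=Ro.from_euler('z',u[2]).apply([-.018,-.125,0])+[u[0],u[1],0];print(k)
s=arm.camera('side')
for n,z in(('small_bottle',.006),('small_bottle_mid',.044)):
  r=arm.tip_of(s,n)[:1];print(r)
  if r:print(Ro.from_euler('z',-u[2]).apply(atz(s,r[0]['point'],z)-[u[0],u[1],0]))
go(k[0],k[1],.16,np.pi-.085)
"
```

```text
[ 0.47436659 -0.27408554  0.        ]
[{'point': [397.5, 172.8], 'conf': 0.87}]
[-0.00015862 -0.00423011  0.006     ]
[{'point': [396.7, 159.1], 'conf': 0.96}]
[ 0.00569359 -0.00715597  0.044     ]
t 12.175 slide [  20.1 -123.6    4.9] ang [-0.    -0.001  0.   ] at [ 0.50482599 -0.15264029  0.16484759] [-3.14155636e+00 -9.70698811e-04  3.05672608e+00]
```

The bottle stands near unit (3, -2) mm, on the landing. Next is the knob, estimated at about (0.477, -0.273).

Call:
drive_tool --angular '[[0,0,0],[0,0,0],[0,0,0],[0,0,0],[0,0,0],[0,0,0]]' --slide '[[3,-25,0],[8,-60,0],[13,-95,0],[17,-115,0],[18,-123,0],[18,-123,0]]' --grip '[0.95,0.95,0.95,0.95,0.95,0.95]'

```text
time: 12.92
tool_pos: [0.4768, -0.2733, 0.1648]
tcp_rot: [3.141, -0.001, 3.057]
force: [0.2, 0.2, 0.4]
opening: 0.0882
grasp_force: 0.0
```

```bash
python3 -c "
from h import *
go(.477,-.273,.042,np.pi-.085)
s=arm.camera('side');T=arm.camera('top');print(arm.tip_of(s,'knob_grip')[:1])
for c in(s,T):
  r=arm.tip_of(c,'knob_grip')[:1]
  if r:print(r,atz(c,r[0]['point'],.053))
a=cv2.resize(s['frame'][90:210,310:470],(800,600),interpolation=cv2.INTER_CUBIC)
for z in(.036,.066):
  for e in(-.028,.028):
    q=((proj(s,np.array([.477+e*np.cos(.085),-.273-e*np.sin(.085),z]))-[310,90]+.5)*5).astype(int);cv2.circle(a,tuple(map(int,q)),4,(255,0,0),1)
cv2.imwrite('pics/k.png',a[:,:,::-1])
"
```

```text
t 12.925 slide [ -0.2   0.2 122.8] ang [ 0.001 -0.001  0.   ] at [ 0.47684274 -0.27326395  0.16481288] [ 3.14081403e+00 -8.21430353e-04  3.05663601e+00]
[{'point': [419.4, 138.5], 'conf': 0.6}]
[{'point': [419.4, 138.5], 'conf': 0.6}] [ 0.46911423 -0.26869528  0.053     ]
```

View pics/k.png

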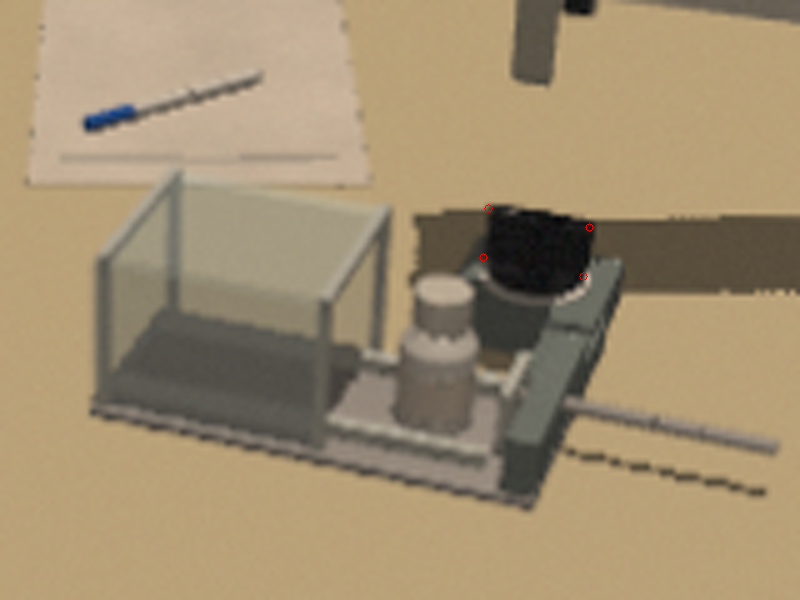

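The bottle stands upright on the landing at crop (435,360). The projected knob bar (red marks) matches the black bar at (540,245) within about 2 mm. I'll descend onto the knob.

Call:
drive_tool --angular '[[0,0,0],[0,0,0],[0,0,0],[0,0,0],[0,0,0],[0,0,0],[0,0,0]]' --slide '[[1,0,30],[1,0,65],[1,0,95],[1,0,112],[1,0,119],[1,0,122],[1,0,122]]' --grip '[0.95,0.95,0.95,0.95,0.95,0.95,0.95]'

```text
time: 14.05
tool_pos: [0.4764, -0.2736, 0.044]
tcp_rot: [-3.141, 0.001, 3.057]
force: [0.7, -0.2, -0.4]
opening: 0.0884
grasp_force: 0.0
```

Call:
drive_tool --angular '[[0,0,0],[0,0,0],[0,0,0],[0,0,0],[0,0,0],[0,0,0],[0,0,0],[0,0,0],[0,0,0],[0,0,0]]' --slide '[[0,0,0],[0,0,0],[0,0,0],[0,0,0],[0,0,0],[0,0,0],[0,0,0],[0,0,0],[0,0,0],[0,0,0]]' --grip '[0.6,0.4,0.3,0.2,0.1,0.05,0.05,0.05,0.05,0.05]' --newtons 30

```text
time: 15.3
tool_pos: [0.4758, -0.2749, 0.0434]
tcp_rot: [-3.14, -0.0, 3.056]
force: [0.9, -5.1, -1.0]
opening: 0.014
grasp_force: 30.0
```

```bash
python3 -c "
from h import *
o=arm.get_obs();print({k:o[k] for k in('q','force','wrist_torque','opening','grasp_force','tcp_rot')})"
```

```text
{'q': array([ 0.82702553,  0.72222284, -0.60531901,  2.10785476,  0.80094821,
        0.55403168,  1.11297446]), 'force': array([ 0.949684  , -5.07904937, -1.04168439]), 'wrist_torque': array([-1.0531988 , -0.13139516, -0.00245268]), 'opening': 0.01400718561423332, 'grasp_force': 29.996767938137054, 'tcp_rot': array([-3.13987742e+00, -3.01857375e-04,  3.05570220e+00])}
```

Call:
drive_tool --angular '[[0,0,0],[0,0,0.03],[0,0,0.07],[0,0,0.11],[0,0,0.15],[0,0,0.19],[0,0,0.23],[0,0,0.27],[0,0,0.31],[0,0,0.36],[0,0,0.4],[0,0,0.4]]' --slide '[[0,-1.5,0],[0,-1.5,0],[0,-1.5,0],[0,-1.5,0],[0,-1.5,0],[0,-1.5,0],[0,-1.5,0],[0,-1.5,0],[0,-1.5,0],[0,-1.5,0],[0,-1.5,0],[0,-1.5,0]]' --grip '[0.05,0.05,0.05,0.05,0.05,0.05,0.05,0.05,0.05,0.05,0.05,0.05]'

```text
time: 16.8
tool_pos: [0.4758, -0.275, 0.0434]
tcp_rot: [-3.141, -0.0, 2.656]
force: [-1.8, -2.8, 0.6]
opening: 0.0142
grasp_force: 30.0
```

```bash
python3 -c "
from h import *
o=arm.get_obs();print({k:o[k] for k in('q','force','wrist_torque','opening','tcp_rot')})
s=arm.camera('side');a=cv2.resize(s['frame'][90:210,310:470],(800,600),interpolation=cv2.INTER_CUBIC);cv2.imwrite('pics/r.png',a[:,:,::-1])"
```

```text
{'q': array([ 0.76103806,  0.69849321, -0.50171651,  2.11153518,  0.7014497 ,
        0.50024223,  0.8106666 ]), 'force': array([-1.82457904, -2.78989562,  0.61868587]), 'wrist_torque': array([-0.41524946,  0.19208827,  0.08819742]), 'opening': 0.01415344213642833, 'tcp_rot': array([-3.14131378e+00, -8.76463192e-05,  2.65603669e+00])}
```

View pics/r.png

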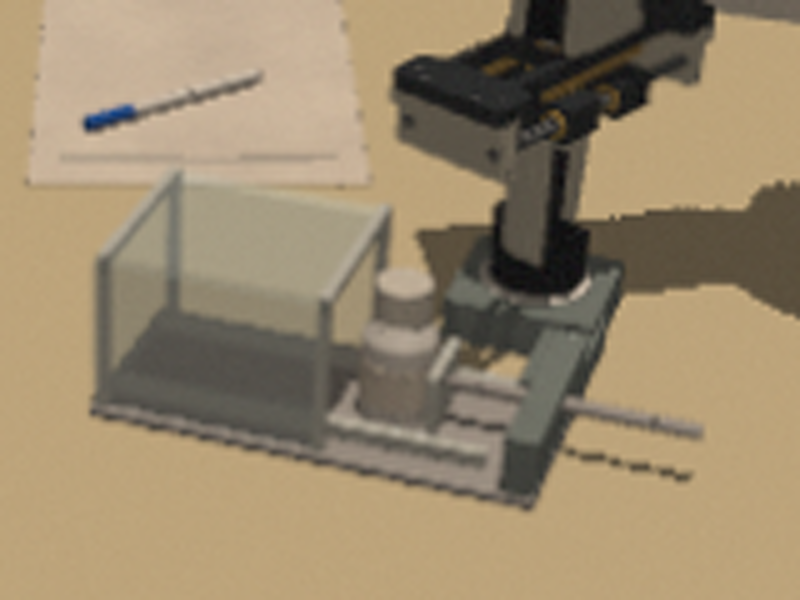

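The pusher is against the bottle and moving it upright toward the mouth, now at crop (400,360). I'll keep turning.

Call:
drive_tool --angular '[[0,0,0.04],[0,0,0.08],[0,0,0.12],[0,0,0.16],[0,0,0.2],[0,0,0.24],[0,0,0.28],[0,0,0.32],[0,0,0.36],[0,0,0.4],[0,0,0.44],[0,0,0.48]]' --slide '[[0,0,0],[0,0,0],[0,0,0],[0,0,0],[0,0,0],[0,0,0],[0,0,0],[0,0,0],[0,0,0],[0,0,0],[0,0,0],[0,0,0]]' --grip '[0.05,0.05,0.05,0.05,0.05,0.05,0.05,0.05,0.05,0.05,0.05,0.05]'

```text
time: 18.35
tool_pos: [0.4758, -0.2751, 0.0434]
tcp_rot: [-3.141, 0.0, 2.174]
force: [-2.8, -4.1, 1.7]
opening: 0.014
grasp_force: 30.0
```

Call:
drive_tool --angular '[[0,0,0.04],[0,0,0.08],[0,0,0.12],[0,0,0.16],[0,0,0.2],[0,0,0.23],[0,0,0.26],[0,0,0.29],[0,0,0.31],[0,0,0.31]]' --slide '[[0,0,0],[0,0,0],[0,0,0],[0,0,0],[0,0,0],[0,0,0],[0,0,0],[0,0,0],[0,0,0],[0,0,0]]' --grip '[0.05,0.05,0.05,0.05,0.05,0.05,0.05,0.05,0.05,0.05]'

```text
time: 19.6
tool_pos: [0.4758, -0.2751, 0.0434]
tcp_rot: [-3.141, 0.0, 1.865]
force: [-4.0, -3.6, 1.9]
opening: 0.014
grasp_force: 30.0
```

```bash
python3 -c "
from h import *
o=arm.get_obs();print({k:o[k] for k in('q','force','wrist_torque','opening','tcp_rot')})"
```

```text
{'q': array([ 0.62149228,  0.66615708, -0.29308233,  2.12065445,  0.45948846,
        0.4148096 ,  0.25761556]), 'force': array([-4.00706462, -3.59640973,  1.90141391]), 'wrist_torque': array([-0.95885714,  0.63219123,  0.13983893]), 'opening': 0.013986019827879186, 'tcp_rot': array([-3.14140448e+00,  1.07932884e-04,  1.86510113e+00])}
```

Call:
drive_tool --angular '[[0,0,0.02],[0,0,0.04],[0,0,0.05],[0,0,0.05]]' --slide '[[0,0,0],[0,0,0],[0,0,0],[0,0,0]]' --grip '[0.05,0.05,0.05,0.05]'

```text
time: 20.1
tool_pos: [0.4758, -0.2751, 0.0434]
tcp_rot: [-3.141, 0.0, 1.816]
force: [-3.2, -4.6, 2.4]
opening: 0.0137
grasp_force: 30.9
```

```bash
python3 -c "
from h import *
o=arm.get_obs();print({k:o[k] for k in('force','wrist_torque','opening','tcp_rot')})"
```

```text
{'force': array([-3.19486285, -4.62574371,  2.40507604]), 'wrist_torque': array([-1.00449028,  0.66269692,  0.57137978]), 'opening': 0.01372366205999907, 'tcp_rot': array([-3.14129563e+00,  2.40450020e-04,  1.81643831e+00])}
```

The torque jumped to 0.57 N m, so the knob is at its stop. I'll let it go.

Call:
drive_tool --angular '[[0,0,0],[0,0,0],[0,0,0],[0,0,0],[0,0,0],[0,0,0],[0,0,0],[0,0,0],[0,0,0],[0,0,0],[0,0,0],[0,0,0]]' --slide '[[0,0,0],[0,0,0],[0,0,0],[0,0,0],[0,0,0],[0,0,0],[0,0,0],[0,0,0],[0,0,0],[0,0,0],[0,0,0],[0,0,0]]' --grip '[1,1,1,1,1,1,1,1,1,1,1,1]'

```text
time: 21.6
tool_pos: [0.4759, -0.275, 0.0434]
tcp_rot: [-3.142, -0.0, 1.817]
force: [0.2, 0.3, -0.8]
opening: 0.0931
grasp_force: 0.0
```

Call:
drive_tool --angular '[[0,0,0],[0,0,0],[0,0,0],[0,0,0],[0,0,0],[0,0,0],[0,0,0],[0,0,0],[0,0,0]]' --slide '[[0,0,-10],[0,0,-40],[0,0,-80],[0,0,-120],[0,0,-150],[0,0,-160],[0,0,-160],[0,0,-160],[0,0,-160]]' --grip '[1,1,1,1,1,1,1,1,1]'

```text
time: 22.72
tool_pos: [0.4755, -0.2747, 0.2023]
tcp_rot: [-3.14, -0.001, 1.817]
force: [0.6, 0.2, -0.7]
opening: 0.0927
grasp_force: 0.0
```

```bash
python3 -c "
from h import *
s=arm.camera('side');a=cv2.resize(s['frame'][90:210,310:470],(800,600),interpolation=cv2.INTER_CUBIC);cv2.imwrite('pics/f.png',a[:,:,::-1])
o=arm.get_obs();print(o['time'],o['force'],o['tool_pos'])"
```

```text
22.775 [-1.2276303   0.76079562  0.23903938] [ 0.47554093 -0.27473789  0.20244177]
```

View pics/f.png

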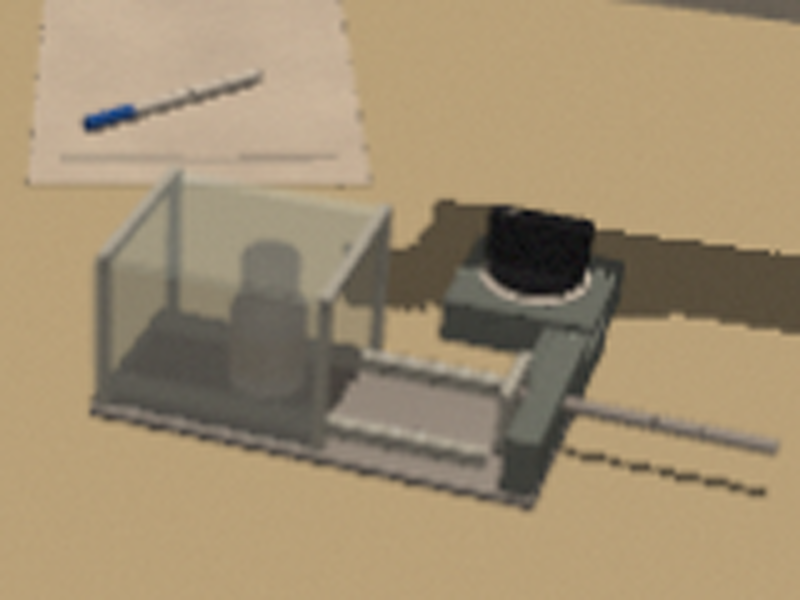

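The bottle stands upright inside the hood at crop (268,330). The pusher is home (rod end at (775,445), as at the start), and so is the knob.

```bash
python3 -c "
from station import arm
print(arm.finish_job())"
```

```text
the job is handed in; nothing more can be done
None
```

The job is handed in: the small bottle stands upright under the hood, the knob was turned to its stop and sprang fully home, and the large bottle, pot and stamp were left alone.

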